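# Set the stop and press a roller into the V-block fixture

## Task

Set up the roller for checking: first take the aluminium stop plate out of its wooden rest, slide it edgewise down into the slot at the end of the V-block fixture until it stands upright on the slot floor, and let go of it. Then take the steel roller from its wooden rest and lay it in the fixture's two V-blocks with its end close up to the stop plate, and keep hold of it, pressing it straight down with about 20 N so that both sides of the V carry it (no sideways push that loads one side only): the job finishes while you are still pressing. Leave the tape roll, the oil bottle and the gauge block alone.

Things in the scene. Friction and masses are not known exactly. Their poses are not given: they have to be found in the camera images.
- fixture: fixed dark steel V-block fixture, 146 mm long (its x, from -60 to +86 mm), 70 mm wide (its y), origin at the bench under the middle between its two V-blocks; the base is 12 mm high. The V-blocks, each 22 mm long, 52 mm wide, tops 36 mm high, stand at x = -43 and +43 mm with a free gap of 64 mm between them; at the +x end, beyond a V-block, is the slotted stop holder
- v_seat (a point): where the middle of the seated roller's axis lies: y = 0, z = 41.6 mm in the fixture; the 90-degree V runs along x (axes as the fixture)
- slot (a point): centre of the slot floor of the stop holder, at x = 67.5, z = 2 mm in the fixture (axes as the fixture). The slot runs across the fixture (along y), is 12 mm wide, 44 mm long and open at both ends; its cheeks rise 18 mm above the floor, with bevels to 21.5 mm that widen the mouth
- v_faces_plus: the steel V faces on the fixture's +y side, fixed to it; same origin and axes as the fixture
- v_faces_minus: the steel V faces on the fixture's -y side, fixed to it; same origin and axes as the fixture
- stop_plate: loose aluminium plate 10 mm thick (its x), 50 mm wide (its y), 72 mm tall (its z), 0.09 kg, origin at the middle of its lower edge. It stands upright in its rest, 14 mm deep in the groove; the top 58 mm are free, and its two narrow 10 mm edges can be gripped from above across the 50 mm width. Its two ends in x are alike
- plate_rest: fixed wooden block 40 x 44 mm, 20 mm high, with a groove along its y, 13 mm wide, floor at z = 6 mm, in which the stop plate stands; origin at the bench under its middle
- roller: loose steel roller, 32 mm diameter and 110 mm long, with 14 mm diameter journals that stand out 5 mm at each end (120 mm over all), about 0.25 kg; origin at its middle on the axis, x along the axis; both ends alike. In its rest the axis is 29.6 mm above the bench
- roller_rest: fixed wooden rest 110 mm long (its x) that carries the roller at x = -43 and +43 mm; between these supports (62 mm apart) it is a bar only 24 mm wide and 8 mm high, so fingers can straddle the roller at its middle; origin at the bench under its middle. The two rests may change places
- rail_stand: fixed rack of black wire with three blue part rails, origin at the bench under its middle: an obstacle 0.48 m long in world x and 0.37 m in world y, up to 0.37 m high, to the right of the work; its uprights nearest the work stand at world y = 0.13, x = 0.425, 0.66 and 0.91. (Left of the work a fixed wall arm reaches over the bench edge to world x = 0.45, y = 0.35, between z = 0.54 and 0.70)
- tape_roll: loose roll of black tape, 60 mm diameter, 19 mm high, flat on the bench; origin at its underside; to be left alone
- oil_bottle: loose needle oiler bottle, 35 mm diameter, 114 mm high, origin at its foot; to be left alone
- gauge_block: loose grey gauge block 22 x 50 x 18 mm, origin at its underside; to be left alone
Not all that is in view belongs to the job. There is more than one size of the stop_plate; the one meant has the size given above.

How it is judged:
On the way, in this order (a step that is already met when the one before it is completed fails the run):
1. the stop plate stands in the slot, let go (z of stop_plate in the frame of fixture between -0.002 and 0.006 m and x of stop_plate in the frame of fixture between 0.0645 and 0.0705 m and y of stop_plate in the frame of fixture between -0.009 and 0.009 m and angle between stop_plate's own z axis and vertical below 0.15 rad and contact force between the fingers and stop_plate below 0.2 N), for 0.2 s.
2. the roller is seated in the V-blocks and pressed onto both sides (z of roller in the frame of fixture between 0.0385 and 0.0441 m and y of roller in the frame of fixture between -0.0025 and 0.0025 m and angle between the x axis of roller and the x axis of fixture, either way round below 0.05 rad and horizontal distance between roller and stop_plate below 0.072 m and contact force between roller and v_faces_plus above 3.5 N and contact force between roller and v_faces_minus above 3.5 N and contact force between the fingers and roller above 3 N), for 0.2 s.
At the end, for the whole second after the job is handed in: Plate in the slot: foot within 4 mm of its floor, 3 mm of its middle, 9 mm of the centre line, tilt under 0.15 rad. Roller in both Vs: axis within 2.5 mm sideways, 3 mm in height, 0.05 rad; end within 7 mm of the plate; held by the fingers and pressed with over 3.5 N on each side of the V (all of step 2 and z of stop_plate in the frame of fixture between -0.002 and 0.006 m and x of stop_plate in the frame of fixture between 0.0645 and 0.0705 m and y of stop_plate in the frame of fixture between -0.009 and 0.009 m and angle between stop_plate's own z axis and vertical below 0.15 rad); the arm keeps its last pose, push and grip.
It fails at once if the tape roll, oil bottle or gauge block is moved more than 3 cm (distance of any of tape_roll, oil_bottle, gauge_block from where it was at the start of the episode above 0.03 m).
It fails at once if the roller is forced into the V with more than 70 N on one side (contact force between roller and v_faces_plus above 70 N or contact force between roller and v_faces_minus above 70 N).
It also fails if it takes over 64 s, if anything falls off the work surface, if the arm or the gripper's body presses on something with over 40 N, if the wrist force passes 120 N, or if a joint passes its speed limit or range.

## Robot

A 6-joint arm with a two-finger parallel gripper is mounted at the origin on a cart in front of the work surface, level with it; the furniture and walls round the work are solid. World frame = base frame: x ahead of the robot, y to its left, z up, the work surface at z = 0. Lengths are in m, angles in rad, forces in N, time in s.
With the tool pointing down it reaches from about 0.25 to 0.725 m from the base axis. Payload 4 kg.
Tool frame: the origin (TCP) lies on the centre line of the jaws, within the pads' length; the fingertips stand 14 mm ahead of it and the grasp point (between the pads) lies 5 mm behind it; z points along the fingers, x is the direction in which the jaws open and shut, and the axes are right-handed (so a half turn about z gives the same grasp; the last joint's range is limited). The gripper opens to 85 mm and grips with 20 to 120 N. Pads are 22 mm wide; open, the fingers measure 114 mm over their backs; the gripper's body (76 mm by 85 mm) begins 54 mm behind the grasp point. The pads swing forward as they close: fully open they stand 13 mm farther back than shut.
Start: joints at [-1.289, 0.241, 0.005, 1.335, 0, 1.571], TCP at [0.139, -0.48, 0.245] pointing down, gripper open.
Joint ranges: [-2.72, 2.72], [-1.05, 1.87], [-1.09, 1.28], [-1.99, 2.15], [-1.42, 1.44], [-3.14, 3.14]. Speed limits (rad/s): [2.79, 2.79, 3.14, 3.14, 3.14, 3.14].

## Interface

Orientations are given as a unit quaternion [x, y, z, w].
In Python, from workcell import bot gives the robot as it stands.
- The arm moves only by the tool play_rows, never from a script. Its argument "motion" is a list of rows, each an object with "fingers": the closure, from -1 (fully open) to 1 (shut), so that 0 is half open; "translation": the shift along the tool's x, y, z in cm, a list of three; "roll": the turn about the tool's z in degrees. A call has 1 to 20 rows; each row is the pose to reach, as a shift and turn from the pose commanded when the call began, along the tool's axes at that moment; what a row does not reach only later rows make up. A row lasts 1/12 s, in which the tool goes at most 41.7 mm and 7.16 degrees, less where a joint would pass 70% of its speed; a pose out of reach is approached as far as the arm can. A call with a gripper value outside its range is refused whole. The fingers move at their own pace and stop on an object; the grip force is fixed at half the most. Time passes only in rows, so rows that repeat a pose let the fingers close. It gives the time, the measured TCP pose, the force and the opening at its end, in the units of the state.
- bot.get_obs(): the state, without advancing time (a new reading comes with each control period).
- bot.camera(name): name is "scene" or "top"; returns a dict with "pixels" (480x640x3 uint8, red, green, blue), "intrinsics" (3x3 intrinsics, pixels), "k1" (the pictures are not rectified: a ray, as slopes to the right and down, at radius r is drawn at 1 + k1 r^2 times it, then the intrinsics apply), "world_to_cam" (4x4, takes a point from world to camera coordinates). Camera axes: x right, y down, z forward; pixel columns grow to the right and rows downward; lengths in m; the calibration is good to about 2 mm. A picture is of the moment at which its call begins. There is no depth.
- bot.job_done(): hands the job in, once; it reports no verdict.
The state is a dict: "clock": time; "joint_pos": joint angles; "joint_vel": joint speeds; "tau": joint torques, N m; "eef_pos": TCP position; "tool_rot": TCP orientation; "ft_force": force on the tool from outside, world axes, zero at the start; "ft_torque": the same for the moment, N m; "grip_width": finger opening in m.
Only numpy, scipy, OpenCV 4.12 (cv2) and the standard library are available. Lean on these libraries where they do the work, as an engineer would, in place of code of your own. Each camera call takes 0.05 s, during which the arm holds its last target. There are 200 camera calls.

## Working session

There is one attempt and no reset: what is moved stays moved. The work goes in short steps, Python scripts to look and compute and a tool call to move; the robot and the scene stay as the last step left them, time stands still between calls to the robot, and variables do not carry over. Pictures are saved under pics/ and viewed, about 8 in all and at most 12, crops included, and the job is handed in when it is done.

Besides the shell and the picture viewer there is one more tool, called after "Emit:" in YAML: its name, and indented under it one key for each argument. play_rows: Moves the arm, as the interface text tells. Its arguments: {"type":"object","properties":{"motion":{"type":"array","items":{"type":"object","properties":{"fingers":{"type":"number"},"translation":{"type":"array","items":{"type":"number"}},"roll":{"type":"number"}}}}},"required":["motion"]}

```bash
mkdir -p pics; ls; cat > h.py <<'E'
import numpy as np, cv2
from workcell import bot
def undist(c,uv):
    K=np.array(c["intrinsics"],float); k1=c["k1"]
    uv=np.atleast_2d(np.array(uv,float))
    d=np.stack([(uv[:,0]-K[0,2])/K[0,0],(uv[:,1]-K[1,2])/K[1,1]],1)
    s=d.copy()
    for _ in range(30): s=d/(1+k1*(s**2).sum(1,keepdims=True))
    return s
def ray(c,uv):
    T=np.array(c["world_to_cam"]); R=T[:3,:3]; o=-R.T@T[:3,3]
    s=undist(c,uv); D=np.c_[s,np.ones(len(s))]@R
    return o,D
def onz(c,uv,z):
    o,D=ray(c,uv); return o+D*((z-o[2])/D[:,2])[:,None]
def proj(c,P):
    T=np.array(c["world_to_cam"]); K=np.array(c["intrinsics"],float)
    p=np.atleast_2d(P)@T[:3,:3].T+T[:3,3]; s=p[:,:2]/p[:,2:]
    s=s*(1+c["k1"]*(s**2).sum(1,keepdims=True))
    return np.c_[s[:,0]*K[0,0]+K[0,2],s[:,1]*K[1,1]+K[1,2]]
def tri(c1,u1,c2,u2):
    o1,d1=ray(c1,u1);o2,d2=ray(c2,u2);d1=d1[0]/np.linalg.norm(d1[0]);d2=d2[0]/np.linalg.norm(d2[0])
    t=np.linalg.lstsq(np.c_[d1,-d2],o2-o1,rcond=None)[0]
    a=o1+t[0]*d1;b=o2+t[1]*d2
    return (a+b)/2,np.linalg.norm(a-b)
E
python3 - <<'E'
from h import *
import pickle
o=bot.get_obs()
for k,v in o.items(): print(k,np.round(v,4))
C={}
for n in("scene","top"):
    c=bot.camera(n);C[n]=c
    cv2.imwrite(f"pics/{n}0.png",np.array(c["pixels"])[:,:,::-1])
    T=np.array(c["world_to_cam"]);print(n,np.array(c["intrinsics"]).round(1).tolist(),c["k1"],(-T[:3,:3].T@T[:3,3]).round(3),T[:3,:3].round(3).tolist())
pickle.dump(C,open("c0.pkl","wb"))
E
```

```text
pics
clock 0.0
joint_pos [-1.289   0.2414  0.0037  1.3352 -0.      1.5708]
joint_vel [ 0.0005  0.0004 -0.0011  0.0009  0.0009  0.0023]
tau [ 1.10000e-03 -3.72321e+01  2.52405e+01  1.70000e-02  2.00000e-04
  0.00000e+00]
eef_pos [ 0.1389 -0.4797  0.2444]
tool_rot [ 7.994e-01 -6.008e-01 -8.000e-04 -6.000e-04]
ft_force [0.8128 1.1583 1.0906]
ft_torque [-0.0038 -0.0346  0.0526]
grip_width 0.0857
scene [[505.6, 0.0, 320.5], [0.0, 505.6, 236.7], [0.0, 0.0, 1.0]] 0.038549101177637594 [0.969 0.245 0.761] [[-0.251, 0.968, -0.001], [0.807, 0.209, -0.553], [-0.535, -0.139, -0.833]]
top [[440.7, 0.0, 317.7], [0.0, 440.7, 244.7], [0.0, 0.0, 1.0]] 0.005269614696249391 [0.371 0.136 0.911] [[-0.017, -1.0, -0.002], [-0.984, 0.017, -0.179], [0.179, -0.002, -0.984]]
```

View pics/top0.png

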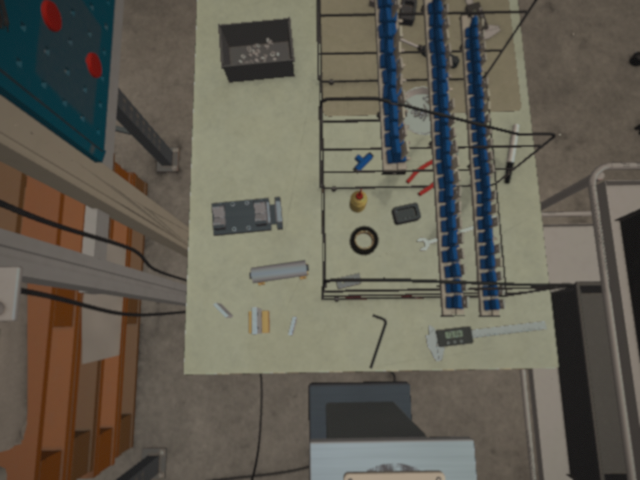

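View pics/scene0.png

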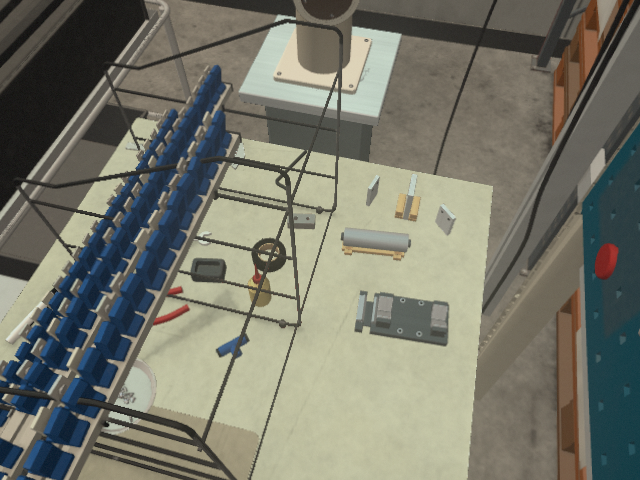

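Top view: the fixture is at (245,216) with its slot end at (278,213). The roller is at (279,271). The plate in its rest is at (259,320), with loose decoy plates at (223,310) and (293,325). The scene view agrees: fixture (405,318) with slot end (365,312), roller (375,240), plate (411,190). I'll enlarge both.

```bash
python3 - <<'E'
from h import *
import pickle
C=pickle.load(open("c0.pkl","rb"))
a=C["top"]["pixels"][195:345,200:314,::-1]; b=C["scene"]["pixels"][168:350,338:466,::-1]
A=cv2.resize(a,None,fx=3.6,fy=3.6,interpolation=cv2.INTER_CUBIC)
B=cv2.resize(b,None,fx=2.96,fy=2.96,interpolation=cv2.INTER_CUBIC)
h=max(A.shape[0],B.shape[0]);im=np.zeros((h,A.shape[1]+B.shape[1],3),np.uint8)
im[:A.shape[0],:A.shape[1]]=A;im[:B.shape[0],A.shape[1]:]=B;print(im.shape,A.shape)
cv2.imwrite("pics/crop1.png",im)
E
```

```text
(540, 789, 3) (540, 410, 3)
```

View pics/crop1.png

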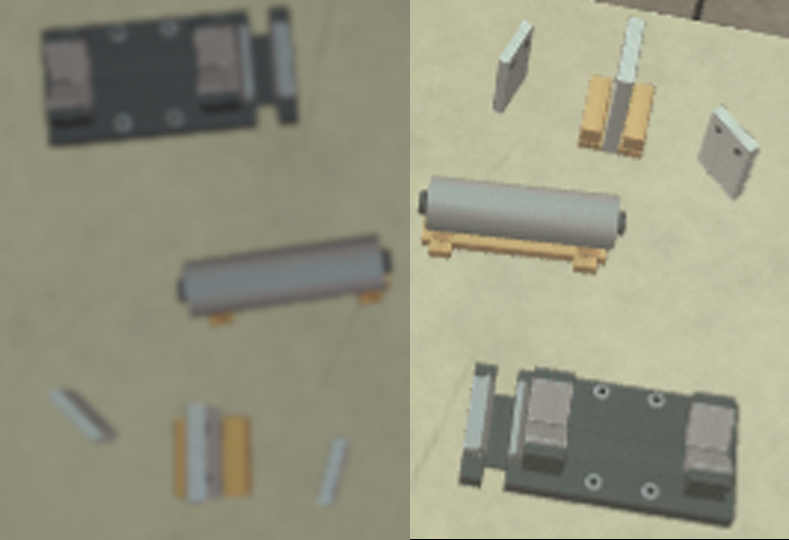

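Same features in the enlargement. In the top crop, the V-blocks are at (68,78) and (217,67), the slot gap is at x≈264, the roller centre is at (285,275) and the plate is at (203,450). Next I'll measure with colour masks and contours.

```bash
cat > m.py <<'E'
from h import *
import pickle
C=pickle.load(open("c0.pkl","rb"))
t=C["top"]["pixels"];s=C["scene"]["pixels"]
ct=lambda x,y:(x/3.6+200,y/3.6+195)
cs=lambda x,y:((x-410)/2.96+338,y/2.96+168)
E
python3 - <<'E'
from m import *
def g(im,p):return im[int(p[1]),int(p[0])].tolist()
for n,p in dict(bench=(120,200),base=(145,75),vblk=(215,70),cheek=(284,70),screw=(118,33),slot=(264,70),roller=(285,270),rollerlo=(290,295),jour=(184,290),wood=(235,450),ptop=(197,450),pside=(211,450)).items():print("top",n,g(t,ct(*p)))
for n,p in dict(bench=(500,300),base=(630,440),vblk=(550,400),cheek=(482,400),roller=(520,205),rollerlo=(520,232),wood=(595,100),ptop=(635,30),pface=(620,110),pfaceup=(630,70)).items():print("scene",n,g(s,cs(*p)))
# dark base contour
for n,im,box in(("top",t,(200,185,290,245)),("scene",s,(345,280,460,355))):
    x0,y0,x1,y1=box
    d=np.zeros(im.shape[:2],np.uint8);v=im.max(2);d[y0:y1,x0:x1]=(v[y0:y1,x0:x1]<95)*255
    bright=im.astype(int)
    sat=(bright[...,0]-bright[...,2]); m=np.zeros_like(d)
    m[y0:y1,x0:x1]=((sat<14)[y0:y1,x0:x1])*255   # bench is yellowish
    cs_,_=cv2.findContours(m,cv2.RETR_EXTERNAL,cv2.CHAIN_APPROX_NONE)
    k=max(cs_,key=cv2.contourArea);r=cv2.minAreaRect(k);print(n,cv2.contourArea(k),r)
    ap=cv2.approxPolyDP(k,2.5,True)[:,0];print(ap.tolist())
    if n=="top":print(onz(C[n],cv2.boxPoints(r),0.012).round(4).tolist())
E
```

```text
top bench [145, 145, 122]
top base [61, 66, 67]
top vblk [95, 92, 90]
top cheek [117, 125, 127]
top screw [78, 82, 83]
top slot [60, 65, 66]
top roller [116, 124, 126]
top rollerlo [113, 111, 109]
top jour [101, 107, 110]
top wood [155, 132, 84]
top ptop [140, 150, 149]
top pside [120, 116, 111]
scene bench [192, 193, 163]
scene base [90, 96, 91]
scene vblk [153, 150, 142]
scene cheek [162, 174, 169]
scene roller [162, 172, 164]
scene rollerlo [113, 112, 104]
scene wood [207, 182, 128]
scene ptop [190, 204, 192]
scene pface [123, 121, 111]
scene pfaceup [193, 207, 193]
top 2136.0 ((246.58909606933594, 215.89109802246094), (33.13473892211914, 70.4486312866211), 84.2894058227539)
[[279, 197], [275, 197], [274, 204], [270, 204], [267, 198], [212, 203], [213, 234], [269, 230], [272, 224], [282, 228]]
[[0.6282, 0.3605, 0.012], [0.641, 0.2127, 0.012], [0.5695, 0.2059, 0.012], [0.5571, 0.3518, 0.012]]
scene 3564.5 ((402.92950439453125, 316.9497375488281), (93.60053253173828, 43.00355529785156), 8.914926528930664)
[[360, 291], [356, 331], [368, 325], [370, 333], [445, 345], [446, 302], [423, 301], [382, 292], [375, 293], [374, 301], [365, 300], [366, 292]]
```

```bash
cat > m2.py <<'E'
from m import *
def edge(im,p0,p1,thr=11,half=4,n=40):
    """subpixel line where R-B crosses thr, near segment p0-p1 -> two points, rms"""
    sig=im[...,0].astype(np.float32)-im[...,2]; sig=cv2.GaussianBlur(sig,(3,3),0)
    p0,p1=np.array(p0,float),np.array(p1,float);d=p1-p0;L=np.linalg.norm(d);d/=L;nn=np.array([-d[1],d[0]])
    q=np.arange(-half,half+.01,.1);P=[]
    for a in np.linspace(0,L,n):
        X=(p0+a*d)[None]+q[:,None]*nn
        w=cv2.remap(sig,X[:,0].astype(np.float32),X[:,1].astype(np.float32),cv2.INTER_LINEAR)[:,0]-thr
        k=np.where(w[:-1]*w[1:]<=0)[0]
        if len(k): k=k[np.argmin(abs(q[k]))];P.append(X[k])
    P=np.array(P,np.float32)
    vx,vy,x,y=cv2.fitLine(P,cv2.DIST_HUBER,0,.01,.01)[:,0]
    v=np.array([vx,vy]);v*=np.sign(v@d);c=np.array([x,y])
    r=np.sqrt(np.mean(((P-c)@np.array([-v[1],v[0]]))**2))
    return c+v*((p0-c)@v),c+v*((p1-c)@v),r,len(P)
E
python3 - <<'E'
from m2 import *
def L(n,im,p0,p1,z):
    a,b,r,k=edge(im,p0,p1);W=onz(C[n],[a,b],z)[:,:2];d=W[1]-W[0]
    print(n,(p0,p1),"rms",round(float(r),2),k,W.round(4).tolist(),"dir deg",round(np.degrees(np.arctan2(d[1],d[0])),2));return W
ft=L("top",t,(215,202.7),(264,198.5),.012);nt=L("top",t,(216,234),(264,230.5),0);et=L("top",t,(212,206),(213,231),.012)
fs=L("scene",s,(395.4,294.7),(430.9,300.8),.012);ns=L("scene",s,(372.5,333.5),(444,344),0);es=L("scene",s,(446.5,304),(446,340),.012)
def width(A,B):
    d=A[1]-A[0];d/=np.linalg.norm(d);return ((B-A[0])@np.array([-d[1],d[0]])).round(4)
print("w",width(ft,nt),width(fs,ns))
# roller
def plane(n,im,l1,l2):
    N=[]
    for l in(l1,l2):
        a,b,r,k=edge(im,*l);o,D=ray(C[n],[a,b]);m=np.cross(D[0],D[1]);m/=np.linalg.norm(m);N.append(m);print(n,"rms",round(float(r),2),k)
    if N[0]@N[1]<0:N[1]=-N[1]
    m=N[0]+N[1];return o,m/np.linalg.norm(m),np.arccos(N[0]@N[1])
o1,m1,a1=plane("top",t,(ct(190,262),ct(375,237)),(ct(200,313),ct(380,289)))
o2,m2,a2=plane("scene",s,(cs(432,178),cs(615,196)),(cs(430,228),cs(610,246)))
d=np.cross(m1,m2);d/=np.linalg.norm(d)
p=np.linalg.lstsq(np.stack([m1,m2,d]),np.array([m1@o1,m2@o2,d@np.array([.5,.2,.03])]),rcond=None)[0]
print("roller axis",p.round(4),d.round(4),"radii",[round(float(np.linalg.norm(np.cross(o-p,d))*np.sin(a/2)),4) for o,a in((o1,a1),(o2,a2))])
for n,im,c in(("top",t,ct(285,275)),("scene",s,cs(520,213))):
    m=((im[...,0].astype(int)-im[...,2]<11)*255).astype(np.uint8)
    k=[k for k in cv2.findContours(m,cv2.RETR_EXTERNAL,cv2.CHAIN_APPROX_NONE)[0] if cv2.pointPolygonTest(k,c,False)>0][0]
    rc=cv2.minAreaRect(k);print(n,"roller rect",np.round(rc[0],2),np.round(rc[1],1))
    # nearest point of axis to ray at centre and ends
    bp=cv2.boxPoints(rc);e=sorted([(bp[i]+bp[(i+1)%4])/2 for i in range(4)],key=lambda q:-np.hypot(*(q-rc[0])))[:2]
    for q in [rc[0]]+e:
        o,D=ray(C[n],[q]);D=D[0];x=np.linalg.lstsq(np.c_[D,-d],p-o,rcond=None)[0];print("  ",(p+x[1]*d).round(4))
# plate top face
R={}
for n,im,c,th in(("top",t,ct(197,450),133),("scene",s,cs(632,55),165)):
    u=cv2.resize(im,None,fx=4,fy=4,interpolation=cv2.INTER_CUBIC).astype(int)
    m=(((u[...,0]-u[...,2]<9)&(u[...,1]>th))*255).astype(np.uint8)
    c4=(c[0]*4+1.5,c[1]*4+1.5)
    k=[k for k in cv2.findContours(m,cv2.RETR_EXTERNAL,cv2.CHAIN_APPROX_NONE)[0] if cv2.pointPolygonTest(k,c4,False)>=0][0]
    rc=cv2.minAreaRect(k);q=(np.array(rc[0])-1.5)/4;R[n]=q
    bp=(cv2.boxPoints(rc)-1.5)/4;W=onz(C[n],bp,.078);print(n,"plate top",q.round(2),np.round(np.array(rc[1])/4,2),W[:,:2].round(4).tolist(),onz(C[n],[q],.078).round(4))
print("plate top tri",tri(C["top"],R["top"],C["scene"],R["scene"]))
E
```

```text
top ((215, 202.7), (264, 198.5)) rms 0.07 40 [[0.6292, 0.3499], [0.6378, 0.2467]] dir deg -85.24
top ((216, 234), (264, 230.5)) rms 0.08 40 [[0.5609, 0.3485], [0.5694, 0.2476]] dir deg -85.2
top ((212, 206), (213, 231)) rms 0.13 40 [[0.6214, 0.3567], [0.5675, 0.3529]] dir deg -175.95
scene ((395.4, 294.7), (430.9, 300.8)) rms 0.06 40 [[0.5706, 0.2682], [0.5661, 0.3261]] dir deg 94.51
scene ((372.5, 333.5), (444, 344)) rms 0.08 40 [[0.639, 0.2448], [0.6296, 0.3572]] dir deg 94.8
scene ((446.5, 304), (446, 340)) rms 0.16 40 [[0.5639, 0.3532], [0.6262, 0.3589]] dir deg 5.21
w [-0.0682 -0.0681] [-0.0663 -0.0658]
top rms 0.32 40
top rms 0.45 40
scene rms 0.1 40
scene rms 0.15 39
roller axis [0.4814 0.1977 0.0272] [ 0.1225 -0.9925  0.0034] radii [0.0146, 0.0138]
top roller rect [278.53 271.19] [14.5 59.5]
   [0.4793 0.2147 0.0271]
   [0.4867 0.1551 0.0273]
   [0.472  0.274  0.0269]
scene roller rect [375.42 239.71] [69.7 17. ]
   [0.4792 0.2159 0.0271]
   [0.4865 0.1559 0.0273]
   [0.4718 0.2752 0.0269]
top plate top [254.12 320.38] [27.51  5.27] [[0.4069, 0.2611], [0.4068, 0.2512], [0.3563, 0.2503], [0.3564, 0.2601]] [[0.3815 0.2557 0.078 ]]
scene plate top [412.28 184.48] [ 5.64 21.72] [[0.4097, 0.2531], [0.3606, 0.2528], [0.3607, 0.2626], [0.4098, 0.2626]] [[0.3856 0.2578 0.078 ]]
plate top tri (array([0.38142174, 0.25713644, 0.072924  ]), np.float64(0.0014917684788829549))
```

```bash
cat > go.py <<'E'
import sys,numpy as np
from scipy.spatial.transform import Rotation as Rn
from workcell import bot
# usage: go.py yaw_deg x y z [x y z ...]  -> shift in tool cm, roll deg
a=[float(v) for v in sys.argv[1:]];o=bot.get_obs();R=Rn.from_quat(o["tool_rot"]).as_matrix()
yaw=np.degrees(np.arctan2(R[1,0],R[0,0]))
print("t",o["clock"],"pos",np.round(o["eef_pos"],4),"yaw",yaw.round(2),"tilt",np.degrees(np.arccos(-R[2,2])).round(2),"F",np.round(o["ft_force"],1),"w",round(float(o["grip_width"]),4),"j",np.round(o["joint_pos"],2))
if a:
    print("roll",round(-((a[0]-yaw+180)%360-180),1))
    for p in np.array(a[1:]).reshape(-1,3):print(p,"->",(R.T@(p-o["eef_pos"])*100).round(2))
E
python3 go.py 0.9 .29 0 .25 .3835 .2567 .2
python3 - <<'E'
from m2 import *
f=np.array([.0837,-.9965]);g=np.array([.9965,.0837])
for n,im,f0,g0 in(("top",t,-.2448,.6222),("scene",s,-.247,.6242)):
  for gy in (-.008,0.008):
    xs=np.arange(.050,.0925,.0015);P=np.array([[*( (f0+x)*f+(g0+gy)*g),.02] for x in xs]);q=proj(C[n],P).astype(np.float32)
    v=cv2.remap(im[...,1],q[:,0],q[:,1],cv2.INTER_LINEAR)[:,0];print(n,gy,[(round(x*1000,1),int(k)) for x,k in zip(xs,v)])
E
```

```text
t 0.1 pos [ 0.1389 -0.4798  0.2445] yaw -73.85 tilt 0.11 F [ 0.3 -1.   1.1] w 0.0856 j [-1.29  0.24  0.    1.34  0.    1.57]
roll -74.8
[0.29 0.   0.25] -> [-41.88 -27.86  -0.47]
[0.3835 0.2567 0.2   ] -> [-63.93 -43.98   4.57]
top -0.008 [(np.float64(50.0), 100), (np.float64(51.5), 99), (np.float64(53.0), 97), (np.float64(54.5), 93), (np.float64(56.0), 98), (np.float64(57.5), 106), (np.float64(59.0), 112), (np.float64(60.5), 109), (np.float64(62.0), 93), (np.float64(63.5), 79), (np.float64(65.0), 68), (np.float64(66.5), 65), (np.float64(68.0), 65), (np.float64(69.5), 66), (np.float64(71.0), 68), (np.float64(72.5), 73), (np.float64(74.0), 83), (np.float64(75.5), 96), (np.float64(77.0), 110), (np.float64(78.5), 120), (np.float64(80.0), 125), (np.float64(81.5), 125), (np.float64(83.0), 121), (np.float64(84.5), 117), (np.float64(86.0), 116), (np.float64(87.5), 125), (np.float64(89.0), 134), (np.float64(90.5), 139), (np.float64(92.0), 140)]
top 0.008 [(np.float64(50.0), 108), (np.float64(51.5), 106), (np.float64(53.0), 98), (np.float64(54.5), 95), (np.float64(56.0), 97), (np.float64(57.5
[... 1345 characters left out ...]
), (np.float64(51.5), 142), (np.float64(53.0), 143), (np.float64(54.5), 135), (np.float64(56.0), 119), (np.float64(57.5), 131), (np.float64(59.0), 160), (np.float64(60.5), 169), (np.float64(62.0), 146), (np.float64(63.5), 101), (np.float64(65.0), 100), (np.float64(66.5), 100), (np.float64(68.0), 99), (np.float64(69.5), 99), (np.float64(71.0), 101), (np.float64(72.5), 104), (np.float64(74.0), 110), (np.float64(75.5), 119), (np.float64(77.0), 139), (np.float64(78.5), 168), (np.float64(80.0), 175), (np.float64(81.5), 176), (np.float64(83.0), 175), (np.float64(84.5), 173), (np.float64(86.0), 179), (np.float64(87.5), 189), (np.float64(89.0), 190), (np.float64(90.5), 190), (np.float64(92.0), 192)]
```

Emit:
play_rows:
  motion:
    - {"fingers": -1,"translation": [-41.9,-27.9,0],"roll": -75}
    - {"fingers": -1,"translation": [-41.9,-27.9,0],"roll": -75}
    - {"fingers": -1,"translation": [-41.9,-27.9,0],"roll": -75}
    - {"fingers": -1,"translation": [-41.9,-27.9,0],"roll": -75}
    - {"fingers": -1,"translation": [-41.9,-27.9,0],"roll": -75}
    - {"fingers": -1,"translation": [-41.9,-27.9,0],"roll": -75}
    - {"fingers": -1,"translation": [-41.9,-27.9,0],"roll": -75}
    - {"fingers": -1,"translation": [-41.9,-27.9,0],"roll": -75}
    - {"fingers": -1,"translation": [-41.9,-27.9,0],"roll": -75}
    - {"fingers": -1,"translation": [-41.9,-27.9,0],"roll": -75}
    - {"fingers": -1,"translation": [-41.9,-27.9,0],"roll": -75}
    - {"fingers": -1,"translation": [-41.9,-27.9,0],"roll": -75}
    - {"fingers": -1,"translation": [-41.9,-27.9,0],"roll": -75}
    - {"fingers": -1,"translation": [-63.9,-44,0],"roll": -75}
    - {"fingers": -1,"translation": [-63.9,-44,0],"roll": -75}
    - {"fingers": -1,"translation": [-63.9,-44,0],"roll": -75}
    - {"fingers": -1,"translation": [-63.9,-44,0],"roll": -75}
    - {"fingers": -1,"translation": [-63.9,-44,0],"roll": -75}
    - {"fingers": -1,"translation": [-63.9,-44,0],"roll": -75}
    - {"fingers": -1,"translation": [-63.9,-44,0],"roll": -75}

```text
clock: 1.77
eef_pos: [0.3851, 0.2592, 0.2446]
tool_rot: [1.0, 0.011, 0.0, -0.0]
ft_force: [0.6, -1.1, -0.2]
grip_width: 0.0855
```

Emit:
play_rows:
  motion:
    - {"fingers": -1,"translation": [0,0,6],"roll": 0.3}
    - {"fingers": -1,"translation": [0,0,11],"roll": 0.3}
    - {"fingers": -1,"translation": [0,0,13],"roll": 0.3}
    - {"fingers": -1,"translation": [0,0,13],"roll": 0.3}
    - {"fingers": -1,"translation": [0,0,13],"roll": 0.3}

```text
clock: 2.18
eef_pos: [0.3818, 0.2538, 0.1128]
tool_rot: [1.0, 0.007, -0.003, 0.002]
ft_force: [0.0, 0.5, 0.2]
grip_width: 0.0851
```

```bash
python3 go.py 0.9 .3835 .2567 .059
python3 - <<'E'
from h import *
c=bot.camera("top");s=bot.camera("scene")
a=c["pixels"][180:360,180:330,::-1];b=s["pixels"][100:300,330:490,::-1]
A=cv2.resize(a,None,fx=2.6,fy=2.6,interpolation=cv2.INTER_CUBIC);B=cv2.resize(b,None,fx=2.5,fy=2.5,interpolation=cv2.INTER_CUBIC)
im=np.zeros((500,790,3),np.uint8);im[:A.shape[0],:A.shape[1]]=A;im[:B.shape[0],390:790]=B[:,:400];cv2.imwrite("pics/p2.png",im)
E
```

```text
t 2.1833 pos [0.3818 0.2538 0.1128] yaw 0.81 tilt 0.47 F [0.  0.5 0.2] w 0.0851 j [ 0.59  0.27 -0.32  0.99 -0.    2.14]
roll -0.1
[0.3835 0.2567 0.059 ] -> [ 0.21 -0.31  5.38]
```

View pics/p2.png

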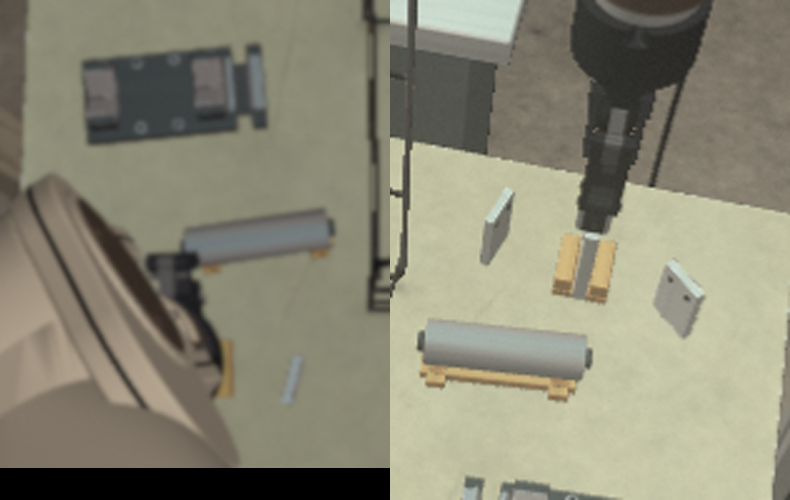

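The scene crop shows the fingers above the plate, centred at about (597,225) over the plate at (592,240). The roller and decoys are clear of them. Descending to grasp height.

Emit:
play_rows:
  motion:
    - {"fingers": -1,"translation": [0,0,2],"roll": 0}
    - {"fingers": -1,"translation": [0,0,4],"roll": 0}
    - {"fingers": -1,"translation": [0,0,5.4],"roll": 0}
    - {"fingers": -1,"translation": [0,0,5.4],"roll": 0}
    - {"fingers": -1,"translation": [0,0,5.4],"roll": 0}
    - {"fingers": -1,"translation": [0,0,5.4],"roll": 0}
    - {"fingers": -1,"translation": [0,0,5.4],"roll": 0}

```text
clock: 2.87
eef_pos: [0.3856, 0.2569, 0.0634]
tool_rot: [1.0, 0.007, 0.002, -0.001]
ft_force: [0.1, -0.1, 0.9]
grip_width: 0.0852
```

```bash
python3 go.py 0.9 .3835 .2567 .059
```

```text
t 2.8667 pos [0.3856 0.2569 0.0634] yaw 0.84 tilt 0.25 F [ 0.1 -0.1  0.9] w 0.0852 j [ 0.59  0.34 -0.39  0.85  0.    2.14]
roll -0.1
[0.3835 0.2567 0.059 ] -> [-0.22  0.01  0.44]
```

Emit:
play_rows:
  motion:
    - {"fingers": -1,"translation": [-0.1,0,0.6]}
    - {"fingers": -1,"translation": [-0.1,0,0.6]}
    - {"fingers": 0.3,"translation": [-0.1,0,0.6]}
    - {"fingers": 0.3,"translation": [-0.1,0,0.6]}
    - {"fingers": 1,"translation": [-0.1,0,0.6]}
    - {"fingers": 1,"translation": [-0.1,0,0.6]}
    - {"fingers": 1,"translation": [-0.1,0,0.6]}
    - {"fingers": 1,"translation": [-0.1,0,0.6]}
    - {"fingers": 1,"translation": [-0.1,0,0.6]}
    - {"fingers": 1,"translation": [-0.1,0,0.6]}
    - {"fingers": 1,"translation": [-0.1,0,0.6]}
    - {"fingers": 1,"translation": [-0.1,0,0.6]}
    - {"fingers": 1,"translation": [-0.1,0,0.6]}
    - {"fingers": 1,"translation": [-0.1,0,0.6]}

```text
schema error: expected keys fingers, translation, roll
```

```bash
python3 go.py 4.8 .3835 .2557 .16 .6052 .2288 .16; sleep 1
```

```text
t 2.8667 pos [0.3856 0.2569 0.0634] yaw 0.84 tilt 0.25 F [ 0.1 -0.1  0.9] w 0.0852 j [ 0.59  0.34 -0.39  0.85  0.    2.14]
roll -4.0
[0.3835 0.2557 0.16  ] -> [-0.18  0.09 -9.66]
[0.6052 0.2288 0.16  ] -> [21.95  3.1  -9.58]
```

Emit:
play_rows:
  motion:
    - {"fingers": -1,"translation": [-0.1,0,0.6],"roll": 0}
    - {"fingers": -1,"translation": [-0.1,0,0.6],"roll": 0}
    - {"fingers": 0.3,"translation": [-0.1,0,0.6],"roll": 0}
    - {"fingers": 0.3,"translation": [-0.1,0,0.6],"roll": 0}
    - {"fingers": 1,"translation": [-0.1,0,0.6],"roll": 0}
    - {"fingers": 1,"translation": [-0.1,0,0.6],"roll": 0}
    - {"fingers": 1,"translation": [-0.1,0,0.6],"roll": 0}
    - {"fingers": 1,"translation": [-0.1,0,0.6],"roll": 0}
    - {"fingers": 1,"translation": [-0.1,0,0.6],"roll": 0}
    - {"fingers": 1,"translation": [-0.1,0,0.6],"roll": 0}
    - {"fingers": 1,"translation": [-0.1,0,0.6],"roll": 0}
    - {"fingers": 1,"translation": [-0.1,0,0.6],"roll": 0}

```text
clock: 3.87
eef_pos: [0.3831, 0.256, 0.0556]
tool_rot: [1.0, 0.007, 0.0, -0.0]
ft_force: [-0.6, -0.7, 4.8]
grip_width: 0.0493
```

```bash
python3 go.py 4.8 .3835 .2557 .16 .6052 .2288 .16; sleep 1
```

```text
t 3.8667 pos [0.3831 0.256  0.0556] yaw 0.85 tilt 0.02 F [-0.6 -0.7  4.8] w 0.0493 j [ 0.59  0.34 -0.4   0.83  0.    2.15]
roll -4.0
[0.3835 0.2557 0.16  ] -> [  0.04   0.03 -10.44]
[0.6052 0.2288 0.16  ] -> [ 22.17   3.04 -10.44]
```

Emit:
play_rows:
  motion:
    - {"fingers": 1,"translation": [0,0,-2],"roll": 0}
    - {"fingers": 1,"translation": [0,0,-6],"roll": 0}
    - {"fingers": 1,"translation": [0,0,-10.4],"roll": 0}
    - {"fingers": 1,"translation": [3,0.4,-10.4],"roll": -4}
    - {"fingers": 1,"translation": [6.5,0.9,-10.4],"roll": -4}
    - {"fingers": 1,"translation": [10,1.4,-10.4],"roll": -4}
    - {"fingers": 1,"translation": [13.5,1.9,-10.4],"roll": -4}
    - {"fingers": 1,"translation": [17,2.4,-10.4],"roll": -4}
    - {"fingers": 1,"translation": [20,2.7,-10.4],"roll": -4}
    - {"fingers": 1,"translation": [22.2,3,-10.4],"roll": -4}
    - {"fingers": 1,"translation": [22.2,3,-10.4],"roll": -4}
    - {"fingers": 1,"translation": [22.2,3,-10.4],"roll": -4}
    - {"fingers": 1,"translation": [22.2,3,-10.4],"roll": -4}
    - {"fingers": 1,"translation": [22.2,3,-10.4],"roll": -4}

```text
clock: 5.03
eef_pos: [0.6041, 0.2293, 0.1589]
tool_rot: [0.999, 0.043, -0.001, 0.0]
ft_force: [-0.4, -0.7, -0.6]
grip_width: 0.0486
```

```bash
python3 go.py 4.8 .6056 .229 .0736
python3 - <<'E'
from h import *
c=bot.camera("top");s=bot.camera("scene")
np.savez("c3.npz",t=c["pixels"],s=s["pixels"])
a=c["pixels"][150:290,190:340,::-1];b=s["pixels"][200:360,320:480,::-1]
A=cv2.resize(a,None,fx=2.6,fy=2.6,interpolation=cv2.INTER_CUBIC);B=cv2.resize(b,None,fx=2.5,fy=2.5,interpolation=cv2.INTER_CUBIC)
im=np.zeros((400,790,3),np.uint8);im[:A.shape[0],:A.shape[1]]=A;im[:B.shape[0],390:790]=B[:,:400];cv2.imwrite("pics/p3.png",im)
E
```

```text
t 5.0333 pos [0.6041 0.2293 0.1589] yaw 4.89 tilt 0.1 F [-0.4 -0.7 -0.6] w 0.0486 j [0.36 0.58 0.29 1.28 0.   1.85]
roll 0.1
[0.6056 0.229  0.0736] -> [0.16 0.04 8.53]
```

View pics/p3.png

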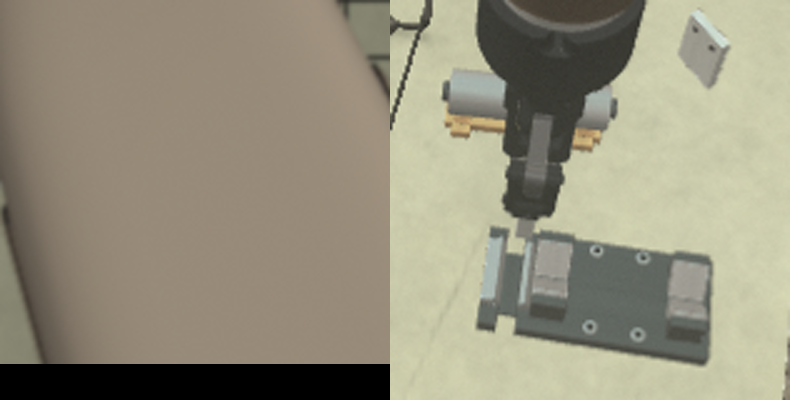

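The scene crop shows the plate hanging from the fingers at about (525,228), just before the slot at (512,285). The top view is blocked by the arm. I'll lower to just above the mouth and measure.

Emit:
play_rows:
  motion:
    - {"fingers": 1,"translation": [0.1,0,3],"roll": 0}
    - {"fingers": 1,"translation": [0.1,0,6],"roll": 0}
    - {"fingers": 1,"translation": [0.1,0,8.2],"roll": 0}
    - {"fingers": 1,"translation": [0.1,0,8.2],"roll": 0}
    - {"fingers": 1,"translation": [0.1,0,8.2],"roll": 0}
    - {"fingers": 1,"translation": [0.1,0,8.2],"roll": 0}
    - {"fingers": 1,"translation": [0.1,0,8.2],"roll": 0}

```text
clock: 5.72
eef_pos: [0.6079, 0.23, 0.08]
tool_rot: [0.999, 0.042, 0.002, -0.001]
ft_force: [1.4, 0.5, -0.7]
grip_width: 0.0489
```

```bash
python3 go.py 4.8 .6056 .229 .0516
python3 - <<'E'
from h import *
s=bot.camera("scene");b=np.ascontiguousarray(s["pixels"][270:345,345:405,::-1])
cv2.imwrite("pics/p4.png",cv2.resize(b,None,fx=8,fy=8,interpolation=cv2.INTER_CUBIC))
f=np.array([.0837,-.9965]);g=np.array([.9965,.0837])
o=lambda x,y,z:[*((-.247+x)*f+(.6242+y)*g),z]
q=proj(s,[o(.0675,-.022,.002),o(.0675,.022,.002),o(.0675,0,.0215),o(.0615,.022,.018),o(.0735,.022,.018)])
print(((q-[345,270])*8).round(0).tolist())
E
```

```text
t 5.7167 pos [0.6079 0.23   0.08  ] yaw 4.87 tilt 0.26 F [ 1.4  0.5 -0.7] w 0.0489 j [0.36 0.64 0.18 1.11 0.   1.85]
roll 0.1
[0.6056 0.229  0.0516] -> [-0.25  0.09  2.84]
[[198.0, 246.0], [173.0, 441.0], [193.0, 301.0], [209.0, 413.0], [149.0, 403.0]]
```

View pics/p4.png

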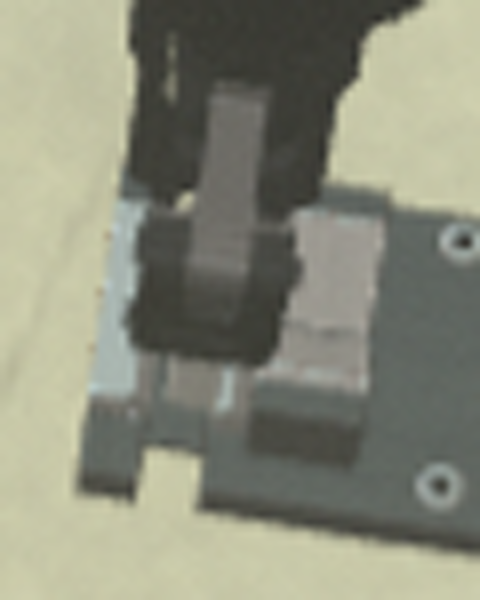

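The plate end is at crop x 165–218 with its foot at y≈405, hanging over the slot mouth. The slot opening is near x 140–205 at bench level.

```bash
python3 - <<'E'
from h import *
import pickle
s=pickle.load(open("c0.pkl","rb"))["scene"]
f=np.array([.0837,-.9965]);g=np.array([.9965,.0837])
for u in(165,191,218):
    P=onz(s,[(u/8+345,404/8+270)],.0304)[0,:2];print(u,P.round(4),"fix x",(P@f+.247).round(4),"y",(P@g-.6242).round(4))
# slot at near bench-level opening
for p in((140,470),(203,480)):
    P=onz(s,[(p[0]/8+345,p[1]/8+270)],0)[0,:2];print(p,"fix x",(P@f+.247).round(4),"y",(P@g-.6242).round(4))
E
```

```text
165 [0.6344 0.2303] fix x 0.0706 y 0.0273
191 [0.6331 0.2352] fix x 0.0656 y 0.0264
218 [0.6318 0.2403] fix x 0.0604 y 0.0255
(140, 470) fix x 0.0733 y 0.0284
(203, 480) fix x 0.0606 y 0.0284
```

Emit:
play_rows:
  motion:
    - {"fingers": 1,"translation": [-0.15,0.13,0],"roll": 0}
    - {"fingers": 1,"translation": [-0.15,0.13,0.5],"roll": 0}
    - {"fingers": 1,"translation": [-0.15,0.13,1],"roll": 0}
    - {"fingers": 1,"translation": [-0.15,0.13,1.5],"roll": 0}
    - {"fingers": 1,"translation": [-0.15,0.13,1.8],"roll": 0}
    - {"fingers": 1,"translation": [-0.15,0.13,1.8],"roll": 0}
    - {"fingers": 1,"translation": [-0.15,0.13,1.8],"roll": 0}
    - {"fingers": 1,"translation": [-0.15,0.13,1.8],"roll": 0}

```text
clock: 6.43
eef_pos: [0.6051, 0.2278, 0.0592]
tool_rot: [0.999, 0.042, -0.0, 0.0]
ft_force: [-0.2, 0.8, -0.7]
grip_width: 0.049
```

```bash
python3 go.py 4.8 .6056 .229 .0516
```

```text
t 6.4333 pos [0.6051 0.2278 0.0592] yaw 4.84 tilt 0.01 F [-0.2  0.8 -0.7] w 0.049 j [0.36 0.65 0.15 1.07 0.   1.85]
roll 0.0
[0.6056 0.229  0.0516] -> [ 0.06 -0.11  0.76]
```

Already inside the slot with no contact force. Lowering to the floor.

Emit:
play_rows:
  motion:
    - {"fingers": 1,"translation": [0,0,0.3],"roll": 0}
    - {"fingers": 1,"translation": [0,0,0.6],"roll": 0}
    - {"fingers": 1,"translation": [0,0,0.8],"roll": 0}
    - {"fingers": 1,"translation": [0,0,0.8],"roll": 0}
    - {"fingers": 1,"translation": [0,0,0.8],"roll": 0}
    - {"fingers": 1,"translation": [0,0,0.8],"roll": 0}

```text
clock: 6.93
eef_pos: [0.6051, 0.2279, 0.0517]
tool_rot: [0.999, 0.042, 0.0, -0.0]
ft_force: [-1.4, 0.4, 2.6]
grip_width: 0.0489
```

```bash
python3 go.py 4.8 .6056 .229 .0516
```

```text
t 6.9333 pos [0.6051 0.2279 0.0517] yaw 4.85 tilt 0.02 F [-1.4  0.4  2.6] w 0.0489 j [0.36 0.66 0.14 1.05 0.   1.85]
roll 0.0
[0.6056 0.229  0.0516] -> [ 0.06 -0.11  0.01]
```

Contact with the floor (about 3 N at the expected height). Releasing and rising.

Emit:
play_rows:
  motion:
    - {"fingers": -1,"translation": [0,0,0],"roll": 0}
    - {"fingers": -1,"translation": [0,0,0],"roll": 0}
    - {"fingers": -1,"translation": [0,0,0],"roll": 0}
    - {"fingers": -1,"translation": [0,0,0],"roll": 0}
    - {"fingers": -1,"translation": [0,0,0],"roll": 0}
    - {"fingers": -1,"translation": [0,0,0],"roll": 0}
    - {"fingers": -1,"translation": [0,0,-3],"roll": 0}
    - {"fingers": -1,"translation": [0,0,-7],"roll": 0}
    - {"fingers": -1,"translation": [0,0,-11],"roll": 0}
    - {"fingers": -1,"translation": [-4,0,-11],"roll": 0}
    - {"fingers": -1,"translation": [-8,0,-11],"roll": 0}
    - {"fingers": -1,"translation": [-12,0,-11],"roll": 0}
    - {"fingers": -1,"translation": [-12.5,0,-11],"roll": 0}
    - {"fingers": -1,"translation": [-12.5,0,-11],"roll": 0}
    - {"fingers": -1,"translation": [-12.5,0,-11],"roll": 0}

```text
clock: 8.18
eef_pos: [0.4808, 0.2175, 0.162]
tool_rot: [0.999, 0.043, 0.001, -0.0]
ft_force: [-0.0, 0.3, 0.0]
grip_width: 0.0853
```

```bash
python3 go.py 7 .481 .2153 .0246
python3 - <<'E'
from h import *
c=bot.camera("top");s=bot.camera("scene")
import pickle;pickle.dump((c,s),open("c5.pkl","wb"))
a=c["pixels"][180:300,195:315,::-1];b=s["pixels"][220:355,335:470,::-1]
A=cv2.resize(a,(390,390),interpolation=cv2.INTER_CUBIC);B=cv2.resize(b,(400,400),interpolation=cv2.INTER_CUBIC)
im=np.zeros((400,790,3),np.uint8);im[:390,:390]=A;im[:,390:]=B;cv2.imwrite("pics/p5.png",im)
E
```

```text
t 8.1833 pos [0.4808 0.2175 0.162 ] yaw 4.88 tilt 0.11 F [-0.   0.3  0. ] w 0.0853 j [ 0.42  0.34 -0.08  1.15 -0.    1.91]
roll -2.1
[0.481  0.2153 0.0246] -> [-0.02  0.23 13.74]
```

View pics/p5.png

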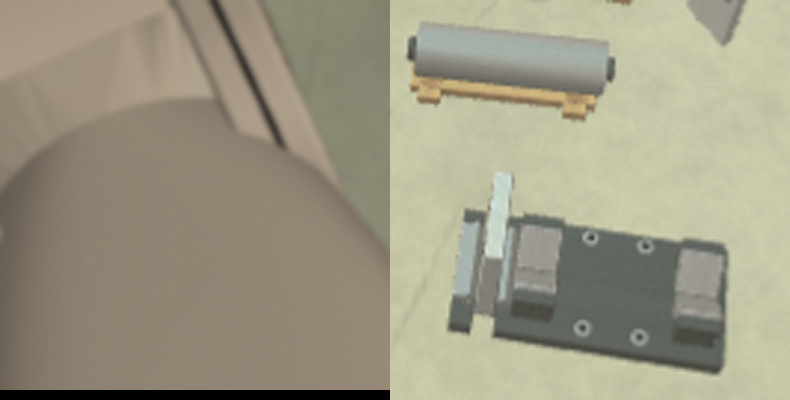

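The plate stands upright in the slot, top at crop (503,180) and foot at (485,310). The roller is untouched at (512,55). Going for the roller now.

Emit:
play_rows:
  motion:
    - {"fingers": -1,"translation": [0,0.2,3],"roll": -2}
    - {"fingers": -1,"translation": [0,0.2,6],"roll": -2}
    - {"fingers": -1,"translation": [0,0.2,9],"roll": -2}
    - {"fingers": -1,"translation": [0,0.2,9],"roll": -2}
    - {"fingers": -1,"translation": [0,0.2,9],"roll": -2}
    - {"fingers": -1,"translation": [0,0.2,9],"roll": -2}
    - {"fingers": -1,"translation": [0,0.2,9],"roll": -2}

```text
clock: 8.87
eef_pos: [0.4828, 0.216, 0.0733]
tool_rot: [0.998, 0.06, 0.002, -0.001]
ft_force: [-0.2, -0.5, 0.7]
grip_width: 0.0853
```

```bash
python3 go.py 7 .481 .2153 .0255
python3 - <<'E'
from h import *
s=bot.camera("scene");b=s["pixels"][170:340,335:465,::-1]
cv2.imwrite("pics/p6.png",cv2.resize(b,None,fx=3.4,fy=3.4,interpolation=cv2.INTER_CUBIC))
E
```

```text
t 8.8667 pos [0.4828 0.216  0.0733] yaw 6.83 tilt 0.23 F [-0.2 -0.5  0.7] w 0.0853 j [ 0.42  0.43 -0.2   0.94  0.    1.87]
roll -0.2
[0.481  0.2153 0.0255] -> [-0.21  0.06  4.78]
```

View pics/p6.png

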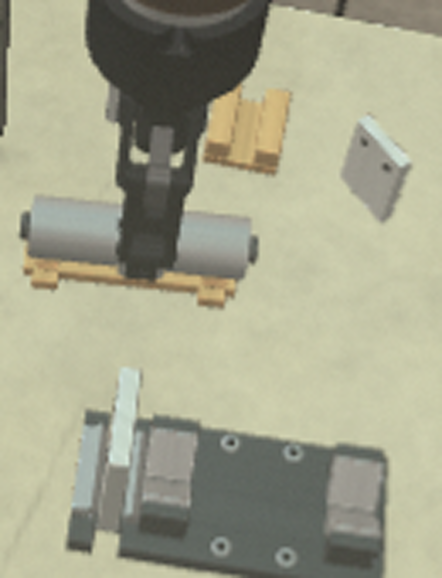

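The fingers straddle the roller at crop (148,240), near its middle (139,238). Completing the descent and gripping.

Emit:
play_rows:
  motion:
    - {"fingers": -1,"translation": [-0.1,0,2],"roll": 0}
    - {"fingers": -1,"translation": [-0.1,0,4],"roll": 0}
    - {"fingers": -1,"translation": [-0.1,0,4.7],"roll": 0}
    - {"fingers": -1,"translation": [-0.1,0,4.7],"roll": 0}
    - {"fingers": -1,"translation": [-0.1,0,4.7],"roll": 0}
    - {"fingers": -1,"translation": [-0.1,0,4.7],"roll": 0}
    - {"fingers": 0,"translation": [-0.1,0,4.7],"roll": 0}
    - {"fingers": 0,"translation": [-0.1,0,4.7],"roll": 0}
    - {"fingers": 0.2,"translation": [-0.1,0,4.7],"roll": 0}
    - {"fingers": 1,"translation": [-0.1,0,4.7],"roll": 0}
    - {"fingers": 1,"translation": [-0.1,0,4.7],"roll": 0}
    - {"fingers": 1,"translation": [-0.1,0,4.7],"roll": 0}
    - {"fingers": 1,"translation": [-0.1,0,4.7],"roll": 0}
    - {"fingers": 1,"translation": [-0.1,0,4.7],"roll": 0}
    - {"fingers": 1,"translation": [-0.1,0,4.7],"roll": 0}
    - {"fingers": 1,"translation": [-0.1,0,4.7],"roll": 0}

```text
clock: 10.25
eef_pos: [0.4805, 0.2153, 0.025]
tool_rot: [0.998, 0.06, 0.001, -0.0]
ft_force: [1.1, -0.2, 5.2]
grip_width: 0.0305
```

```bash
python3 go.py 4.8
```

```text
t 10.25 pos [0.4805 0.2153 0.025 ] yaw 6.84 tilt 0.11 F [ 1.1 -0.2  5.2] w 0.0305 j [ 0.42  0.49 -0.25  0.82 -0.    1.87]
roll 2.0
```

Emit:
play_rows:
  motion:
    - {"fingers": 1,"translation": [0,0,-2],"roll": 0}
    - {"fingers": 1,"translation": [0,0,-5],"roll": 0}
    - {"fingers": 1,"translation": [0,0,-8],"roll": 0}
    - {"fingers": 1,"translation": [0,0,-10.5],"roll": 0}
    - {"fingers": 1,"translation": [2.2,-1.2,-10.5],"roll": 2}
    - {"fingers": 1,"translation": [4.4,-2.4,-10.5],"roll": 2}
    - {"fingers": 1,"translation": [7,-3.8,-10.5],"roll": 2}
    - {"fingers": 1,"translation": [9.6,-5.2,-10.5],"roll": 2}
    - {"fingers": 1,"translation": [11.8,-6.3,-10.5],"roll": 2}
    - {"fingers": 1,"translation": [12.9,-6.8,-10.5],"roll": 2}
    - {"fingers": 1,"translation": [12.9,-6.8,-10.5],"roll": 2}
    - {"fingers": 1,"translation": [12.9,-6.8,-10.5],"roll": 2}
    - {"fingers": 1,"translation": [12.9,-6.8,-10.5],"roll": 2}
    - {"fingers": 1,"translation": [12.9,-6.8,-10.5],"roll": 2}
    - {"fingers": 1,"translation": [12.9,-6.8,-10.5],"roll": 2}

```text
clock: 11.5
eef_pos: [0.5988, 0.2974, 0.1293]
tool_rot: [0.999, 0.042, -0.001, 0.0]
ft_force: [-0.1, 1.1, -3.2]
grip_width: 0.0306
```

```bash
python3 go.py 4.8 .6001 .2985 .06
```

```text
t 11.5 pos [0.5988 0.2974 0.1293] yaw 4.83 tilt 0.06 F [-0.1  1.1 -3.2] w 0.0306 j [0.46 0.64 0.32 1.25 0.   1.95]
roll 0.0
[0.6001 0.2985 0.06  ] -> [ 0.15 -0.1   6.93]
```

Emit:
play_rows:
  motion:
    - {"fingers": 1,"translation": [0.1,-0.1,2.5],"roll": 0}
    - {"fingers": 1,"translation": [0.1,-0.1,4.5],"roll": 0}
    - {"fingers": 1,"translation": [0.1,-0.1,5.5],"roll": 0}
    - {"fingers": 1,"translation": [0.1,-0.1,5.5],"roll": 0}
    - {"fingers": 1,"translation": [0.1,-0.1,5.5],"roll": 0}
    - {"fingers": 1,"translation": [0.1,-0.1,5.5],"roll": 0}
    - {"fingers": 1,"translation": [0.1,-0.1,5.5],"roll": 0}
    - {"fingers": 1,"translation": [0.1,-0.1,5.5],"roll": 0}

```text
clock: 12.17
eef_pos: [0.6015, 0.2995, 0.076]
tool_rot: [0.999, 0.042, 0.001, -0.001]
ft_force: [0.4, -0.1, -3.3]
grip_width: 0.03
```

```bash
python3 go.py 4.8 .6001 .2985 .037
python3 - <<'E'
from h import *
import pickle
s=bot.camera("scene");pickle.dump(s,open("c7.pkl","wb"));b=s["pixels"][250:350,345:460,::-1]
cv2.imwrite("pics/p7.png",cv2.resize(b,None,fx=6,fy=6,interpolation=cv2.INTER_CUBIC))
E
```

```text
t 12.1667 pos [0.6015 0.2995 0.076 ] yaw 4.84 tilt 0.16 F [ 0.4 -0.1 -3.3] w 0.03 j [0.46 0.68 0.25 1.14 0.   1.95]
roll 0.0
[0.6001 0.2985 0.037 ] -> [-0.16  0.09  3.9 ]
```

View pics/p7.png

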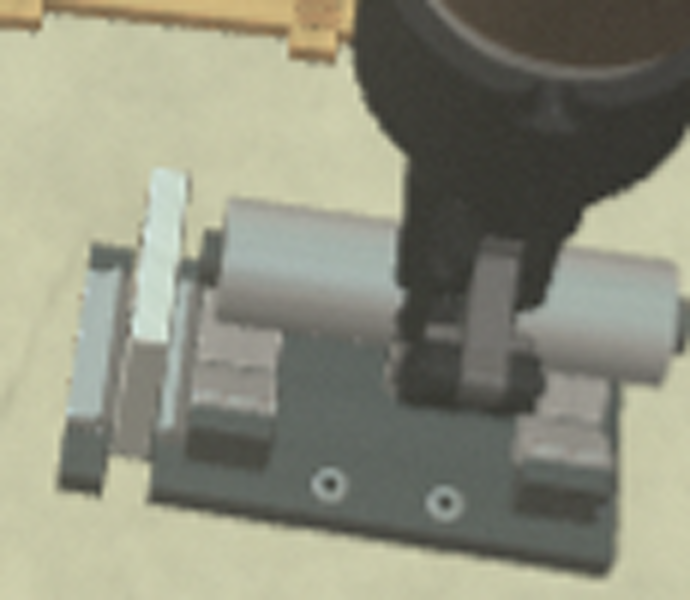

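The roller hangs above the Vs, its left journal end at crop (203,255). The plate's near face edge runs (187,178)–(168,338). I'll compute the gap.

```bash
python3 - <<'E'
from h import *
import pickle
s=pickle.load(open("c7.pkl","rb"))
f=np.array([.0837,-.9965]);g=np.array([.9965,.0837])
for n,p,z in(("journal end",(203,257),.0806),("body end",(221,262),.0806),("plate",(187,178),.074),("plate",(168,338),.074),("plate L",(152,172),.074),("plate L",(133,338),.074)):
    P=onz(s,[(p[0]/6+345,p[1]/6+250)],z)[0,:2];print(n,"fix x",(P@f+.247).round(4),"y",(P@g-.6242).round(4))
E
```

```text
journal end fix x 0.0574 y 0.0023
body end fix x 0.0528 y 0.0029
plate fix x 0.0635 y -0.0231
plate fix x 0.0633 y 0.0227
plate L fix x 0.0726 y -0.0233
plate L fix x 0.0719 y 0.0242
```

Emit:
play_rows:
  motion:
    - {"fingers": 1,"translation": [-0.2,0.2,1],"roll": 0}
    - {"fingers": 1,"translation": [-0.2,0.2,2],"roll": 0}
    - {"fingers": 1,"translation": [-0.2,0.2,2.8],"roll": 0}
    - {"fingers": 1,"translation": [-0.2,0.2,3.2],"roll": 0}
    - {"fingers": 1,"translation": [-0.2,0.2,3.4],"roll": 0}
    - {"fingers": 1,"translation": [-0.2,0.2,3.4],"roll": 0}
    - {"fingers": 1,"translation": [-0.2,0.2,3.4],"roll": 0}
    - {"fingers": 1,"translation": [-0.2,0.2,3.4],"roll": 0}

```text
clock: 12.88
eef_pos: [0.5985, 0.2969, 0.0402]
tool_rot: [0.999, 0.042, -0.0, 0.0]
ft_force: [-0.1, 0.2, -2.5]
grip_width: 0.0305
```

```bash
python3 go.py 4.8 .5997 .2975 .037
```

```text
t 12.8833 pos [0.5985 0.2969 0.0402] yaw 4.85 tilt 0.03 F [-0.1  0.2 -2.5] w 0.0305 j [0.46 0.71 0.2  1.06 0.   1.95]
roll 0.0
[0.5997 0.2975 0.037 ] -> [ 0.12 -0.05  0.32]
```

Emit:
play_rows:
  motion:
    - {"fingers": 1,"translation": [0.08,0,0.1],"roll": 0}
    - {"fingers": 1,"translation": [0.08,0,0.2],"roll": 0}
    - {"fingers": 1,"translation": [0.08,0,0.2],"roll": 0}
    - {"fingers": 1,"translation": [0.08,0,0.2],"roll": 0}

```text
clock: 13.22
eef_pos: [0.5998, 0.2972, 0.0386]
tool_rot: [0.999, 0.042, 0.0, -0.0]
ft_force: [0.9, 0.7, -2.1]
grip_width: 0.0304
```

```bash
python3 go.py 4.8 .5997 .2975 .037
```

```text
t 13.2167 pos [0.5998 0.2972 0.0386] yaw 4.84 tilt 0.05 F [ 0.9  0.7 -2.1] w 0.0304 j [0.46 0.71 0.21 1.06 0.   1.95]
roll 0.0
[0.5997 0.2975 0.037 ] -> [-0.01 -0.03  0.16]
```

Emit:
play_rows:
  motion:
    - {"fingers": 1,"translation": [0,0,0.1],"roll": 0}
    - {"fingers": 1,"translation": [0,0,0.15],"roll": 0}
    - {"fingers": 1,"translation": [0,0,0.15],"roll": 0}
    - {"fingers": 1,"translation": [0,0,0.15],"roll": 0}
    - {"fingers": 1,"translation": [0,0,0.15],"roll": 0}

```text
clock: 13.63
eef_pos: [0.6004, 0.2973, 0.0378]
tool_rot: [0.999, 0.042, 0.001, -0.0]
ft_force: [2.1, 0.0, 3.0]
grip_width: 0.0306
```

```bash
python3 go.py 4.8 .5997 .2975 .037
```

```text
t 13.6333 pos [0.6004 0.2973 0.0378] yaw 4.84 tilt 0.13 F [2.1 0.  3. ] w 0.0306 j [ 0.46  0.72  0.21  1.06 -0.    1.95]
roll 0.0
[0.5997 0.2975 0.037 ] -> [-0.07 -0.02  0.08]
```

Emit:
play_rows:
  motion:
    - {"fingers": 1,"translation": [0.05,0,0.05],"roll": 0}
    - {"fingers": 1,"translation": [0.05,0,0.1],"roll": 0}
    - {"fingers": 1,"translation": [0.05,0,0.1],"roll": 0}
    - {"fingers": 1,"translation": [0.05,0,0.1],"roll": 0}
    - {"fingers": 1,"translation": [0.05,0,0.1],"roll": 0}

```text
clock: 14.05
eef_pos: [0.6009, 0.2974, 0.0373]
tool_rot: [0.999, 0.042, 0.001, -0.0]
ft_force: [1.3, -0.4, 7.9]
grip_width: 0.0304
```

```bash
python3 go.py 4.8 .5997 .2975 .037; python3 -c "
from workcell import bot
o=bot.get_obs();print(o['ft_force'],o['ft_torque'])"
```

```text
t 14.05 pos [0.6009 0.2974 0.0373] yaw 4.83 tilt 0.14 F [ 1.3 -0.4  7.9] w 0.0304 j [ 0.46  0.72  0.21  1.06 -0.    1.95]
roll 0.0
[0.5997 0.2975 0.037 ] -> [-0.12 -0.02  0.03]
[ 1.34759343 -0.41659179  7.86058277] [ 0.02517877 -0.10185166 -0.0997647 ]
```

Emit:
play_rows:
  motion:
    - {"fingers": 1,"translation": [0.04,0,0.08],"roll": 0}
    - {"fingers": 1,"translation": [0.04,0,0.16],"roll": 0}
    - {"fingers": 1,"translation": [0.04,0,0.2],"roll": 0}
    - {"fingers": 1,"translation": [0.04,0,0.2],"roll": 0}
    - {"fingers": 1,"translation": [0.04,0,0.2],"roll": 0}
    - {"fingers": 1,"translation": [0.04,0,0.2],"roll": 0}

```text
clock: 14.55
eef_pos: [0.601, 0.2975, 0.0371]
tool_rot: [0.999, 0.042, 0.001, -0.001]
ft_force: [-2.9, -1.3, 15.4]
grip_width: 0.0302
```

```bash
python3 go.py 4.8
python3 - <<'E'
from h import *
import pickle
s=bot.camera("scene");pickle.dump(s,open("c8.pkl","wb"));b=s["pixels"][250:350,345:470,::-1]
cv2.imwrite("pics/p8.png",cv2.resize(b,None,fx=6,fy=6,interpolation=cv2.INTER_CUBIC))
E
```

```text
t 14.55 pos [0.601  0.2975 0.0371] yaw 4.81 tilt 0.16 F [-2.9 -1.3 15.4] w 0.0302 j [0.46 0.72 0.21 1.06 0.   1.95]
roll 0.0
```

View pics/p8.png

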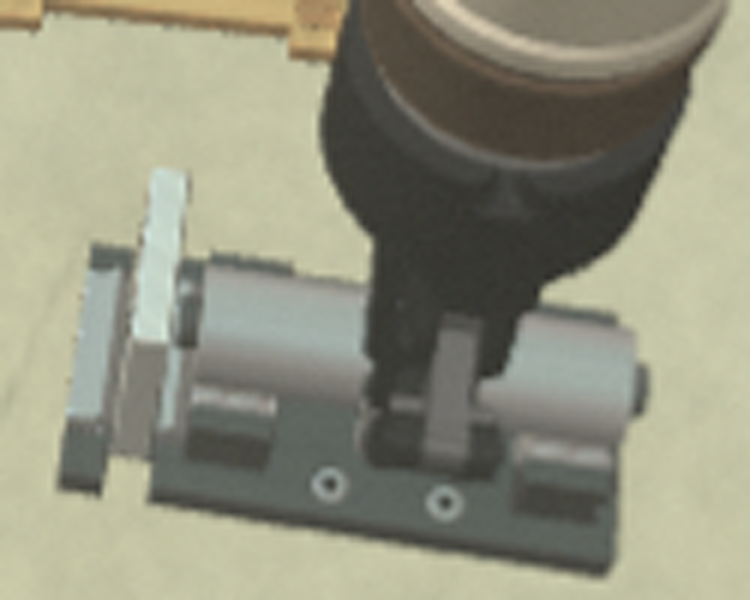

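The roller lies in both Vs, with its body from (200,320) to (635,380) and right journal end at (649,390). The plate stands upright at (155,250), with the left journal close to it. Checking the axial position numerically.

```bash
python3 - <<'E'
from h import *
import pickle
s=pickle.load(open("c8.pkl","rb"))
f=np.array([.0837,-.9965]);g=np.array([.9965,.0837])
for n,p,z in(("Rjournal",(649,390),.0416),("Rbody",(635,382),.0416),("Lbody",(202,325),.0416),("Lbody top",(208,268),.0576),("Ljournal",(178,312),.0416),("plate",(187,178),.074),("plate",(168,338),.074),("plate foot mid",(133,452),.002)):
    P=onz(s,[(p[0]/6+345,p[1]/6+250)],z)[0,:2];print(n,"fix x",(P@f+.247).round(4),"y",(P@g-.6242).round(4))
E
```

```text
Rjournal fix x -0.061 y 0.0003
Rbody fix x -0.0574 y -0.0014
Lbody fix x 0.054 y 0.0015
Lbody top fix x 0.0549 y -0.0069
Ljournal fix x 0.0606 y -0.0012
plate fix x 0.0635 y -0.0231
plate fix x 0.0633 y 0.0227
plate foot mid fix x 0.0666 y 0.0222
```

Emit:
play_rows:
  motion:
    - {"fingers": 1,"translation": [-0.02,0,0.05],"roll": 0}
    - {"fingers": 1,"translation": [-0.02,0,0.1],"roll": 0}
    - {"fingers": 1,"translation": [-0.02,0,0.1],"roll": 0}
    - {"fingers": 1,"translation": [-0.02,0,0.1],"roll": 0}
    - {"fingers": 1,"translation": [-0.02,0,0.1],"roll": 0}
    - {"fingers": 1,"translation": [-0.02,0,0.1],"roll": 0}

```text
clock: 15.1
eef_pos: [0.6011, 0.2975, 0.037]
tool_rot: [0.999, 0.042, 0.002, -0.001]
ft_force: [-3.3, -2.1, 18.7]
grip_width: 0.0304
```

```bash
python3 go.py 4.8;python3 -c "
from workcell import bot
bot.camera('top');o=bot.get_obs();print(o['clock'],o['ft_force'],o['ft_torque'])"
```

```text
t 15.1 pos [0.6011 0.2975 0.037 ] yaw 4.79 tilt 0.22 F [-3.3 -2.1 18.7] w 0.0304 j [0.46 0.72 0.2  1.06 0.   1.95]
roll -0.0
15.15 [-3.53653214 -1.80645509 18.8377732 ] [-0.39988429  0.84044782 -0.34084391]
```

Emit:
play_rows:
  motion:
    - {"fingers": 1,"translation": [-0.04,0,0.03],"roll": 0}
    - {"fingers": 1,"translation": [-0.04,0,0.03],"roll": 0}
    - {"fingers": 1,"translation": [-0.04,0,0.03],"roll": 0}
    - {"fingers": 1,"translation": [-0.04,0,0.03],"roll": 0}
    - {"fingers": 1,"translation": [-0.04,0,0.03],"roll": 0}
    - {"fingers": 1,"translation": [-0.04,0,0.03],"roll": 0}
    - {"fingers": 1,"translation": [-0.04,0,0.03],"roll": 0}
    - {"fingers": 1,"translation": [-0.04,0,0.03],"roll": 0}

```text
clock: 15.82
eef_pos: [0.6011, 0.2975, 0.037]
tool_rot: [0.999, 0.042, 0.002, -0.001]
ft_force: [-4.0, -2.5, 19.7]
grip_width: 0.0308
```

```bash
python3 go.py 4.8;python3 -c "
from workcell import bot
import numpy as np
for i in range(3): bot.camera('top');o=bot.get_obs();print(o['clock'],np.round(o['ft_force'],1),np.round(o['ft_torque'],2),np.round(o['eef_pos'],4))"
```

```text
t 15.8167 pos [0.6011 0.2975 0.037 ] yaw 4.79 tilt 0.27 F [-4.  -2.5 19.7] w 0.0308 j [ 0.46  0.72  0.2   1.05 -0.    1.95]
roll -0.0
15.8667 [-1.7 -2.2 19.5] [-0.52  0.69 -0.37] [0.6011 0.2975 0.037 ]
15.9167 [-3.  -2.6 18.5] [-0.43  0.79 -0.23] [0.6011 0.2975 0.037 ]
15.9667 [-3.4 -2.2 19.5] [-0.48  0.78 -0.29] [0.6011 0.2975 0.0369]
```

About 19.5 N down with about 3 N sideways, and steady, so both sides carry well over 3.5 N. Handing in.

```bash
python3 -c "
from workcell import bot
print(bot.job_done());print(bot.get_obs()['ft_force'])"
```

```text
the job is handed in; nothing more can be done
None
the job is handed in; nothing more can be done
```

I put the stop plate in the slot and let go of it. Then I laid the roller in both V-blocks beside it and handed the job in, still gripping and pressing, at about 16 s of the 64 s. No verdict is given, so success is judged only from my own checks.

**Plate:** it reached the slot floor at the expected height with about 3 N of contact. The later pictures show it standing upright in the slot, roughly 67–68 mm along the fixture (nominal 67.5).

**Roller:** its axis height from the arm pose is about 41.6 mm, which is the seat height. It is aligned with the fixture to well under 0.05 rad. From the picture, its centre is about 67.5–69.5 mm from the plate, an end gap of roughly 3–4 mm (limit 7 mm).

**Pressing force:** the last readings were steady at 18.5–19.7 N down.

**Checks that disagreed:**
- **Sideways force:** about 3 N remained, and two small corrections did not remove it. I estimate 13 N on one side of the V and 18 N on the other, which is uneven but well above the 3.5 N needed.
- **Cameras:** the two views differed by 2–4 mm, so I relied on relative shifts, finger closure and contact force for the final fits.
- **Heights:** two views gave the roller axis at 27 mm (text 29.6) and the plate top at 73 mm (text 78). I used the text's heights.

I did not re-measure the tape roll, oil bottle and gauge block; the arm's path kept away from them.

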